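Set out the two colour-coded culture sets in their spill dishes

ROBOT

A 7-joint arm with a two-finger parallel gripper is mounted at the origin on a cart in front of the work surface, level with it; the furniture and walls round the work are solid. World frame = base frame: x ahead of the robot, y to its left, z up, the work surface at z = 0. Lengths are in m, angles in degrees, forces in N, time in s.
With the tool pointing down it reaches from about 0.4 to 0.875 m from the base axis. Payload 6.5 kg.
Tool frame: the origin (TCP) lies at the very end of the fingers, on their centre line; the grasp point (between the pads) lies behind it (bot.pinch_z is the z of the grasp point in the tool frame, in m); z points along the fingers, y is the line along which they close (so a half turn about z gives the same grasp; the last joint's range is limited). The gripper opens to 88 mm and grips with 3 to 60 N. Pads are 18 mm wide; open, the fingers measure 123 mm over their backs; the gripper's body (75 mm by 187 mm) begins 45 mm behind the grasp point.
Start: joints at [59.29, 30.733, -0.252, 88.115, 0.149, 61.152, -4.079], TCP at [0.294, -0.58, 0.239] pointing down, gripper open.
Joint ranges: [-154.64, 154.64], [-21.42, 123.67], [-72.66, 72.17], [13.99, 137.28], [-74.86, 254.86], [10.95, 109.41], [-158.01, 158.01]. Speed limits (degrees/s): [136.94, 136.94, 180, 180, 180, 180, 180].

INTERFACE

Orientations are given as [roll, pitch, yaw] about the fixed x, y, z axes, in that order (R = Rz(yaw) Ry(pitch) Rx(roll)).
In Python, from station import bot gives the robot as it stands.
- The arm moves only by the tool carry_out, never from a script. Its argument "increments" is one flat list of numbers, 7 for each row, row after row: the shift along the tool's x, y, z in cm, then the turn, a rotation vector about the tool's x, y, z in degrees, then the finger opening in cm, from 0 to 8.81. In form: [tx, ty, tz, ax, ay, az, grip, tx, ty, tz, ax, ay, az, grip, ...]. A call has exactly 10 rows; each row shifts and turns the commanded pose from where the row before left it, along the tool's axes as they then stand; what a row does not reach is not made up. A row lasts 1/8 s, in which the tool goes at most 62.5 mm and 10.7 degrees, less where a joint would pass 70% of its speed; a pose out of reach is approached as far as the arm can. A call is refused whole if a number of a shift passes 6.25 or a number of a turn 10.7, either way. A call with a gripper value outside its range is refused whole. The fingers move at their own pace and stop on an object; "grip_force" is the grip in N (left out, the last holds). Time passes only in rows, so rows that do not move let the fingers close, or fill a call up. It gives the time, the measured TCP pose, the force, the opening and the grip force at its end, in the units of the state.
- bot.state(): the state, without advancing time (a new reading comes with each control period).
- bot.snapshot(name): name is "side" or "top"; returns (picture, depth): 384x512x3 uint8, red, green, blue; 384x512 float32, m along the optical axis (not along the pixel's ray), 0 where there is no reading.
- bot.get_calibration(name): a dict with "mtx" (3x3 intrinsics, pixels), "k1" (the pictures are not rectified: a ray, as slopes to the right and down, at radius r is drawn at 1 + k1 r^2 times it, then the intrinsics apply), "rvec" (rotation vector, rad) and "tvec" (3), from world to camera coordinates, as OpenCV has them. Camera axes: x right, y down, z forward; pixel columns grow to the right and rows downward; lengths in m; the calibration is good to about 2 mm. A picture is of the moment at which its call begins. get_calibration takes no time and is no camera call.
- bot.close_job(): hands the job in; it is judged then, once.
The state is a dict: "time": time; "joint_pos": joint angles; "qd": joint speeds; "effort": joint torques, N m; "tool_pos": TCP position; "eef_rot": TCP orientation; "wrist_force": force on the tool from outside, world axes, zero at the start; "ft_torque": the same for the moment, N m; "grip_width": finger opening in m; "grip_force": force on a finger pad.
Only numpy, scipy, OpenCV 4.12 (cv2) and the standard library are available. Lean on these libraries where they do the work, as an engineer would, in place of code of your own. Each camera call takes 0.05 s, during which the arm holds its last target. There are 200 camera calls.

TASK

Set out the two colour-coded sets for the next feeding: stand each orange- or blue-capped bottle in the wide spill dish of its cap's colour, and each orange- or blue-capped tube in the narrow spill dish of its cap's colour. Keep them upright, set each one down gently, flat on the dish floor inside the rim, and leave the two black-capped amber bottles standing among them where they are. The spare bottles at the back of the worktop, beside the tip box, are not part of the job.

Things in the scene. Friction and masses are not known exactly. Their poses are not given: they have to be found in the camera images.
- bottle_orange: White glass-like bottle with a ribbed orange cap: 124 mm tall, body 60 mm in diameter, cap 40 mm in diameter over the top 20 mm, sloping shoulder below the cap. Loose, about 310 g. Origin at the centre of its underside, z up along its axis; stands upright at the start.
- bottle_blue: White glass-like bottle with a ribbed blue cap: 111 mm tall, body 56 mm in diameter, cap 38 mm in diameter over the top 20 mm, sloping shoulder below the cap. Loose, about 260 g. Origin at the centre of its underside, z up along its axis; stands upright at the start.
- tube_orange: Slim clear self-standing tube with an orange screw cap: 114 mm tall, tube 28 mm in diameter, cap 33 mm in diameter over the top 13 mm. Loose, about 30 g. Origin at the centre of its underside, z up along its axis; stands upright at the start.
- tube_blue: Slim clear self-standing tube with a blue screw cap: 114 mm tall, tube 28 mm in diameter, cap 33 mm in diameter over the top 13 mm. Loose, about 50 g. Origin at the centre of its underside, z up along its axis; stands upright at the start.
- dish_orange_wide: Round open orange spill dish with a low rim, fixed to the worktop: outside diameter 92 mm, inside 84 mm, rim 9 mm high, floor 3 mm thick. Origin at the centre of its underside, z up. Belongs to the orange-capped bottle, whose foot is 60 mm across.
- dish_blue_wide: Round open blue spill dish with a low rim, fixed to the worktop: outside diameter 92 mm, inside 84 mm, rim 9 mm high, floor 3 mm thick. Origin at the centre of its underside, z up. Belongs to the blue-capped bottle, whose foot is 56 mm across.
- dish_orange_narrow: Round open orange spill dish with a low rim, fixed to the worktop: outside diameter 60 mm, inside 52 mm, rim 9 mm high, floor 3 mm thick. Origin at the centre of its underside, z up. Belongs to the orange-capped tube, whose foot is 28 mm across.
- dish_blue_narrow: Round open blue spill dish with a low rim, fixed to the worktop: outside diameter 60 mm, inside 52 mm, rim 9 mm high, floor 3 mm thick. Origin at the centre of its underside, z up. Belongs to the blue-capped tube, whose foot is 28 mm across.
- bottle_amber: Amber bottle with a black cap, 101 mm tall, 50 mm in diameter; loose bystander, to be left where it stands. Origin at the centre of its underside, z up. (Beyond the listed things, a tall microscope stands at the right, from about x = 0.43 and y = -0.30 on away; keep the arm clear of it.)
- dropper: Small amber bottle of lens cleaner with a black cap, 72 mm tall, 30 mm in diameter; loose bystander, to be left where it stands. Origin at the centre of its underside, z up.
There are look-alikes about, which are no part of the job. Leave any green or yellow look-alike of the tube_blue alone. Leave any turquoise look-alike of the dish_blue_narrow alone.

How it is judged:
By the outcome, as a careful person would: the job done as asked, in the order asked, and still so for the second after the job is handed in, with the robot touching nothing.
It also fails if it takes over 112 s, if anything falls off the work surface, if the arm or the gripper's body presses on something with over 40 N, if the wrist force passes 120 N, or if a joint passes its speed limit or range.

## Working session

There is one attempt and no reset: what is moved stays moved. The work goes in short steps, Python scripts to look and compute and a tool call to move; the robot and the scene stay as the last step left them, time stands still between calls to the robot, and variables do not carry over. Pictures are saved under pics/ and viewed, at most 14 in all, crops included, and the job is handed in when it is done.

Besides the shell and the picture viewer there is one more tool, called after "Call:" as a command line: name --argument value ..., lists and objects as JSON in quotes. carry_out: Moves the arm, as the interface text tells. Its arguments: {"type":"object","properties":{"increments":{"type":"array"},"grip_force":{"type":"number"}},"required":["increments"]}

```bash
mkdir -p pics; ls; cat > h.py <<'E'
import numpy as np, cv2
from station import bot
def snap(n):
    p,d=bot.snapshot(n); np.savez(f'{n}.npz',p=p,d=d); return p,d
def save(p,f,box=None,s=1.5):
    if box: p=p[box[1]:box[3],box[0]:box[2]]
    cv2.imwrite('pics/'+f,cv2.resize(p[...,::-1],None,fx=s,fy=s,interpolation=cv2.INTER_CUBIC))
def cal(n):
    c=bot.get_calibration(n); K=np.array(c['mtx'],float); R=cv2.Rodrigues(np.array(c['rvec'],float))[0]; return K,float(c['k1']),R,np.array(c['tvec'],float).ravel()
def cloud(n,d):
    "world xyz per pixel (nan where no depth)"
    K,k1,R,t=cal(n); v,u=np.mgrid[:d.shape[0],:d.shape[1]]
    x=(u-K[0,2])/K[0,0]; y=(v-K[1,2])/K[1,1]; rd=np.hypot(x,y); r=rd.copy()
    for _ in range(20): r=rd/(1+k1*r*r)
    f=1/(1+k1*r*r); P=np.stack([x*f*d,y*f*d,d],-1); W=(P-t)@R
    W[d<=0]=np.nan; return W
E
python3 - <<'E'
from h import *
for n in('top','side'):
    p,d=snap(n); save(p,n+'0.png'); K,k,R,t=cal(n); print(n,-R.T@t,R[2],K[0,0],k)
s=bot.state(); print(s,bot.pinch_z)
E
```

```text
pics
top [0.39707367 0.12886071 0.96417318] [ 0.12733045 -0.02162779 -0.99162452] 355.6938626439208 -0.07425032453967914
side [0.22173258 1.10721058 0.75982029] [ 0.23523005 -0.78376823 -0.57478185] 454.4027220336489 0.05165035379491666
{'time': 0.1, 'joint_pos': array([59.28906635, 30.77290352, -0.25377228, 88.16259244,  0.14842585,
       61.15116125, -4.07715118]), 'qd': array([ 0.12933064, -0.15185687, -0.06800496, -0.09595571,  0.03204202,
       -0.03192726,  0.03413338]), 'effort': array([ 1.26723528e-03, -5.72076845e+01,  9.93328393e-01, -2.52230626e+01,
       -5.62035525e-02,  1.34738543e-02,  7.19476020e-05]), 'tool_pos': array([ 0.29401163, -0.57911072,  0.23794626]), 'eef_rot': array([-1.79913894e+02,  6.19641163e-03,  2.69236406e+01]), 'wrist_force': array([0.60517155, 0.06018895, 0.32976292]), 'ft_torque': array([ 0.00918791,  0.02940434, -0.04338573]), 'grip_force': 0.0, 'grip_width': 0.0882105340008177} -0.0187
```

View pics/top0.png

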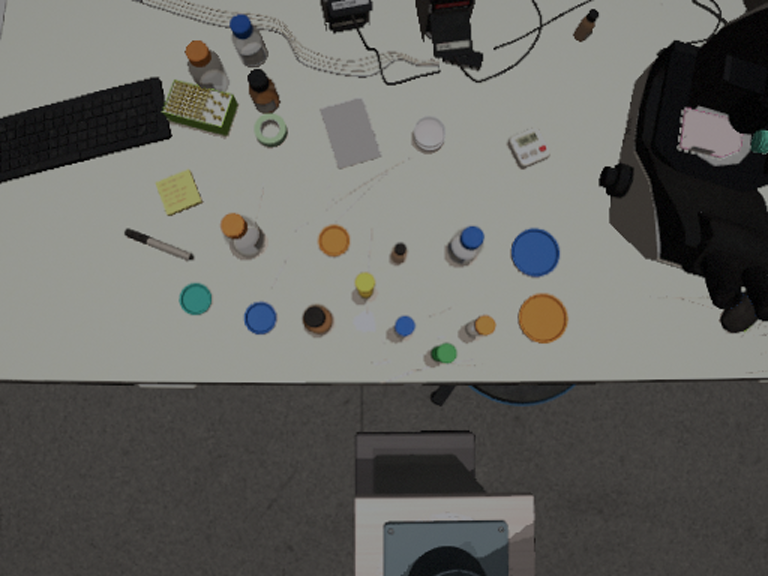

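View pics/side0.png

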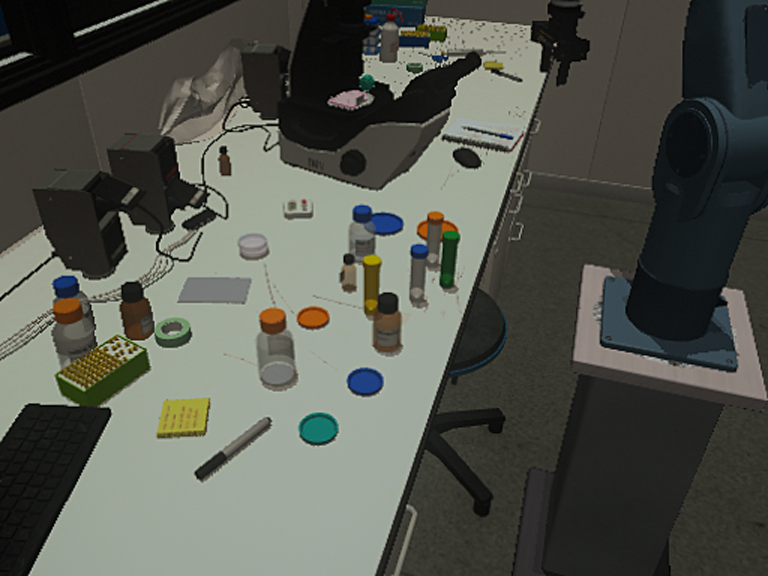

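Top view, 1.5x pixels. What could be taken for what:
- Orange-capped bottles: the target at (235,225). The spare at (198,52), by the tip box, is not mine.
- Blue-capped bottles: the target at (470,238). The spare at (241,25) is not mine.
- Tubes: orange (485,325) and blue (404,326). Green (445,353) and yellow (365,283) are look-alikes.
- Narrow dishes: blue (261,318) and orange (334,240). Turquoise (196,298) is a look-alike.
- Wide dishes: blue (535,252) and orange (543,318).
- Bystanders: amber bottle (316,318) and dropper (400,252).

Next I measure them all.

```bash
python3 - <<'E'
from h import *
T=np.load('top.npz'); W=cloud('top',T['d'])
def circ(P):
    A=np.c_[2*P,np.ones(len(P))]; c=np.linalg.lstsq(A,(P**2).sum(1),rcond=None)[0]; return c[:2],np.sqrt(c[2]+c[:2]@c[:2])
items=dict(bo=(235,225,.124),bb=(470,238,.111),to=(485,325,.114),tb=(404,326,.114),green=(445,353,.114),yellow=(365,283,.114),
 amber=(316,318,.101),dropper=(400,252,.072),don=(334,240,.009),dbn=(261,318,.009),dbw=(535,252,.009),dow=(543,318,.009),turq=(196,298,.009))
hsv=cv2.cvtColor(T['p'],cv2.COLOR_RGB2HSV).astype(int)
for k,(u,v,h) in items.items():
    u,v=int(u/1.5),int(v/1.5); R=40 if h<.02 else 14
    w=W[v-R:v+R,u-R:u+R]; hh=hsv[v-R:v+R,u-R:u+R]; c0=hsv[v,u]
    if k in('amber','dropper'): m=abs(w[...,2]-h)<.008
    else: m=(abs((hh[...,0]-c0[0]+90)%180-90)<9)&(hh[...,1]>100)
    if h>.02: m&=(abs(w[...,2]-h)<.007)
    n,l=cv2.connectedComponents(m.astype('uint8')); 
    m=l==l[R,R]
    P=w[m]; P=P[~np.isnan(P[:,0])]; hull=cv2.convexHull(P[:,:2].astype('f4'))[:,0]
    c,r=cv2.minEnclosingCircle(P[:,:2].astype('f4')); c2,r2=circ(hull)
    print(k,len(P),'z',np.percentile(P[:,2],[5,50,95]).round(4),'mean',P[:,:2].mean(0).round(4),'enc',np.round(c,4),round(r*2,4),'fit',c2.round(4),round(2*r2,4))
E
```

```text
bo 210 z [0.1199 0.1234 0.1256] mean [0.6076 0.3525] enc [0.608  0.3533] 0.0395 fit [0.608  0.3529] 0.0382
bb 172 z [0.108  0.1108 0.113 ] mean [ 0.5912 -0.0365] enc [ 0.5913 -0.0368] 0.0378 fit [ 0.5914 -0.0368] 0.0358
to 131 z [0.1117 0.1141 0.1168] mean [ 0.4467 -0.0533] enc [ 0.447  -0.0534] 0.0318 fit [ 0.4469 -0.0534] 0.03
tb 129 z [0.1116 0.1141 0.1168] mean [0.446  0.0758] enc [0.4465 0.0761] 0.0309 fit [0.446  0.0758] 0.0295
green 133 z [0.1119 0.1139 0.1164] mean [0.4022 0.0102] enc [0.4028 0.0101] 0.0322 fit [0.4025 0.0102] 0.03
yellow 652 z [-0.0029 -0.      0.0491] mean [0.5327 0.1419] enc [0.5333 0.1418] 0.1055 fit [0.5324 0.1394] 0.0947
amber 144 z [0.098  0.1004 0.1031] mean [0.4631 0.2217] enc [0.4629 0.2218] 0.0332 fit [0.463  0.2221] 0.0317
dropper 52 z [0.0675 0.0721 0.0749] mean [0.5813 0.0808] enc [0.5821 0.0807] 0.0212 fit [0.5821 0.0805] 0.02
don 342 z [-0.0001  0.0034  0.0102] mean [0.6091 0.1979] enc [0.6093 0.1978] 0.0581 fit [0.609  0.1981] 0.0565
dbn 354 z [-0.0001  0.0032  0.0094] mean [0.4666 0.3295] enc [0.4665 0.3286] 0.0578 fit [0.4663 0.3287] 0.056
dbw 793 z [0.0001 0.0032 0.0092] mean [ 0.5878 -0.1751] enc [ 0.5863 -0.1764] 0.0956 fit [ 0.5875 -0.1745] 0.0894
dow 834 z [0.0003 0.0035 0.0095] mean [ 0.4653 -0.1845] enc [ 0.4655 -0.1853] 0.0944 fit [ 0.4653 -0.1845] 0.09
turq 339 z [-0.0002  0.0032  0.0092] mean [0.501  0.4483] enc [0.5009 0.4471] 0.0581 fit [0.501  0.4469] 0.0558
```

```bash
python3 - <<'E'
from h import *
p=np.load('top.npz')['p']; save(p,'crop1.png',(110,130,390,260),2.8)
E
```

```text
(no output)
```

View pics/crop1.png

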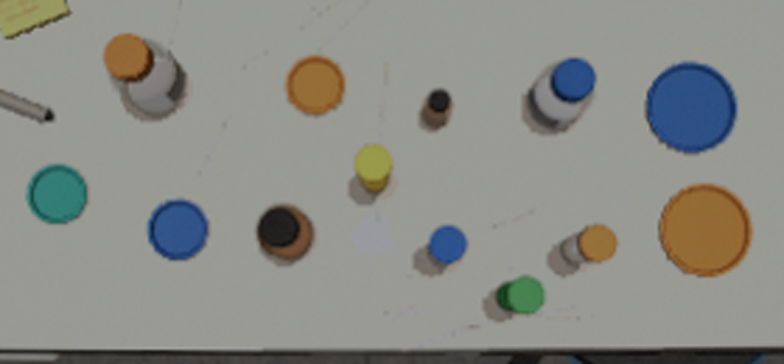

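The crop agrees with the list: orange bottle cap (128,57), blue bottle cap (573,80), orange tube (597,243), blue tube (447,244). Measured sizes and heights match the description. Next I check where the bottle shoulders begin and how much clearance the microscope leaves.

```bash
python3 - <<'E'
from h import *
W=cloud('side',np.load('side.npz')['d']).reshape(-1,3); W=W[~np.isnan(W[:,0])]
WT=cloud('top',np.load('top.npz')['d']).reshape(-1,3); WT=WT[~np.isnan(WT[:,0])]
K,k,R,t=cal('side')
for n,c,H in(('bo',(.608,.353),.124),('bb',(.5914,-.0368),.111)):
    c=np.array(c); C=(-R.T@t)[:2]-c; e=C/np.linalg.norm(C); s=np.array([-e[1],e[0]])
    P=W[np.linalg.norm(W[:,:2]-c,axis=1)<.04]; 
    for z in np.arange(.02,H+.004,.008):
        q=P[abs(P[:,2]-z)<.004]; 
        if len(q)>3: x=(q[:,:2]-c)@s; print(n,round(z,3),len(q),(x.min()*1e3).round(1),(x.max()*1e3).round(1), 'front',(np.percentile((q[:,:2]-c)@e,95)*1e3).round(1))
A=np.r_[W,WT]
for lo,hi in((.4,.5),(.5,.6),(.6,.7)):
    m=(A[:,0]>lo)&(A[:,0]<hi)&(A[:,1]<-.23)&(A[:,1]>-.6)&(A[:,2]>.03); print(lo,hi,m.sum(), [np.percentile(A[m&(A[:,2]>z)][:,1],99.5).round(3) if (m&(A[:,2]>z)).sum()>5 else None for z in(.03,.1,.2)])
E
```

```text
bo 0.02 60 -29.9 25.3 front 30.8
bo 0.028 64 -31.6 25.9 front 32.1
bo 0.036 64 -31.0 26.1 front 32.4
bo 0.044 62 -30.4 26.9 front 31.7
bo 0.052 64 -31.7 27.4 front 31.6
bo 0.06 67 -31.2 27.7 front 31.4
bo 0.068 64 -30.9 25.3 front 32.0
bo 0.076 95 -30.2 26.4 front 31.6
bo 0.084 117 -29.5 23.9 front 27.6
bo 0.092 80 -24.2 19.9 front 22.3
bo 0.1 29 -21.0 15.6 front 21.1
bo 0.108 46 -20.7 16.4 front 21.1
bo 0.116 50 -21.9 16.7 front 21.7
bo 0.124 144 -21.6 17.4 front 19.8
bb 0.02 40 -26.6 25.9 front 29.6
bb 0.028 39 -26.5 25.8 front 29.8
bb 0.036 45 -26.5 25.6 front 31.2
bb 0.044 42 -26.4 25.5 front 30.8
bb 0.052 33 -26.4 25.4 front 29.4
bb 0.06 43 -26.4 25.2 front 29.6
bb 0.068 64 -26.5 25.2 front 29.0
bb 0.076 53 -23.4 22.0 front 23.2
bb 0.084 28 -20.4 15.8 front 19.7
bb 0.092 28 -20.4 15.6 front 20.8
bb 0.1 33 -20.5 15.5 front 20.9
bb 0.108 71 -20.4 15.5 front 18.2
0.4 0.5 1169 [np.float64(-0.305), np.float64(-0.305), np.float64(-0.305)]
0.5 0.6 4804 [np.float64(-0.305), np.float64(-0.305), np.float64(-0.305)]
0.6 0.7 5264 [np.float64(-0.281), np.float64(-0.305), np.float64(-0.307)]
```

```bash
cat >> h.py <<'E'
from scipy.spatial.transform import Rotation as Ro
def plan(*wps,start=None):
    "wps: (x,y,z,psi,grip_cm,rows); prints rows of tool increments, 10 per call; rounding carried forward"
    s=bot.state(); p=np.array(s['tool_pos']) if start is None else np.array(start[:3],float)
    R=Ro.from_euler('xyz',s['eef_rot'],degrees=True) if start is None else Ro.from_euler('xyz',[180,0,start[3]],degrees=True)
    rows=[]
    for x,y,z,psi,g,n in wps:
        t=np.array([x,y,z]); T=Ro.from_euler('xyz',[180,0,psi],degrees=True)
        for i in range(n):
            k=n-i; sh=np.round(R.inv().apply((t-p)/k)*100,1 if k>1 else 2); a=np.round((R.inv()*T).as_rotvec(degrees=True)/k,1)
            p=p+R.apply(sh/100); R=R*Ro.from_rotvec(a,degrees=True); rows.append([*(sh+0.),*(a+0.),g])
    for i,r in enumerate(rows):
        if i%10==0: print('--')
        print(', '.join(f'{v:g}' for v in r)+',')
    print(len(rows),'end',p.round(4),R.as_euler('xyz',degrees=True).round(1))
E
python3 - <<'E'
from h import *
plan((.34,-.30,.24,27,8.8,6),(.608,.353,.22,90,8.8,14))
E
```

```text
--
2.8, -3.8, 0, 0, 0, 0, 8.8,
2.8, -3.8, 0, 0, 0, 0, 8.8,
2.8, -3.8, 0, 0, 0, 0, 8.8,
2.8, -3.8, -0.1, 0, 0, 0, 8.8,
2.8, -3.8, 0, 0, 0, 0, 8.8,
2.74, -3.8, -0.07, -0.1, 0, -0.1, 8.8,
3.8, -3.3, 0.1, 0, 0, -4.5, 8.8,
4.1, -3, 0.1, 0, 0, -4.5, 8.8,
4.3, -2.6, 0.1, 0, 0, -4.5, 8.8,
4.5, -2.3, 0.2, 0, 0, -4.5, 8.8,
--
4.6, -1.9, 0.1, 0, 0, -4.5, 8.8,
4.8, -1.6, 0.2, 0, 0, -4.5, 8.8,
4.9, -1.2, 0.1, 0, 0, -4.5, 8.8,
5, -0.8, 0.2, 0, 0, -4.5, 8.8,
5, -0.4, 0.1, 0, 0, -4.5, 8.8,
5, 0, 0.2, 0, 0, -4.5, 8.8,
5, 0.4, 0.1, 0, 0, -4.5, 8.8,
5, 0.8, 0.2, 0, 0, -4.5, 8.8,
5, 1.1, 0.1, 0, 0, -4.5, 8.8,
4.79, 1.54, 0.18, 0, 0, -4.5, 8.8,
20 end [0.608 0.353 0.22 ] [180.   0.  90.]
```

Call:
carry_out --increments '[2.8,-3.8,0,0,0,0,8.8,2.8,-3.8,0,0,0,0,8.8,2.8,-3.8,0,0,0,0,8.8,2.8,-3.8,0,0,0,0,8.8,2.8,-3.8,0,0,0,0,8.8,2.7,-3.8,0,0,0,0,8.8,3.8,-3.3,0.1,0,0,-4.5,8.8,4.1,-3,0.1,0,0,-4.5,8.8,4.3,-2.6,0.1,0,0,-4.5,8.8,4.5,-2.3,0.2,0,0,-4.5,8.8]' --grip_force 20

```text
time: 1.35
tool_pos: [0.4174, -0.1126, 0.2337]
eef_rot: [180.0, 0.0, 45.1]
wrist_force: [1.1, -0.8, -0.1]
grip_width: 0.0879
grip_force: 0.0
```

Call:
carry_out --increments '[4.6,-1.9,0.1,0,0,-4.5,8.8,4.8,-1.6,0.2,0,0,-4.5,8.8,4.9,-1.2,0.1,0,0,-4.5,8.8,5,-0.8,0.2,0,0,-4.5,8.8,5,-0.4,0.1,0,0,-4.5,8.8,5,0,0.2,0,0,-4.5,8.8,5,0.4,0.1,0,0,-4.5,8.8,5,0.8,0.2,0,0,-4.5,8.8,5,1.1,0.1,0,0,-4.5,8.8,4.8,1.5,0.2,0,0,-4.5,8.8]'

```text
time: 2.6
tool_pos: [0.6091, 0.3532, 0.2181]
eef_rot: [-180.0, 0.0, 90.0]
wrist_force: [0.0, -0.4, 0.5]
grip_width: 0.0881
grip_force: 0.0
```

```bash
python3 - <<'E'
from h import *
p,d=snap('top'); s=bot.state(); print(s['time'],s['tool_pos'],s['eef_rot'],s['joint_pos'],s['wrist_force'])
plan((.608,.353,.15,90,8.8,3),(.608,.353,.063,90,8.8,5),(.608,.353,.063,90,8.8,2))
E
```

```text
2.65 [0.60832939 0.36037729 0.21738544] [-179.93268467   -0.29814357   90.52996429] [-15.57339629  41.10506328 -30.90336523  78.00657665  21.29525149
  66.5433834  -48.09059862] [-2.10382306  2.49180256  0.66599445]
--
-0.3, 0, 2.2, 0, -0.1, 0.2, 8.8,
-0.2, 0, 2.3, 0, -0.1, 0.2, 8.8,
-0.26, -0.03, 2.24, -0.1, -0.1, 0.1, 8.8,
0, 0, 1.7, 0, 0, 0, 8.8,
0, 0, 1.7, 0, 0, 0, 8.8,
0, 0, 1.8, 0, 0, 0, 8.8,
0, 0, 1.7, 0, 0, 0, 8.8,
0, 0, 1.8, 0, 0, 0, 8.8,
0, 0, 0, 0, 0, 0, 8.8,
0, 0, 0, 0, 0, 0, 8.8,
10 end [0.608 0.353 0.063] [180.   0.  90.]
```

Call:
carry_out --increments '[0,0,0,0,0,0,8.8,0,0,2,0,0,0,8.8,0,0,2.5,0,0,0,8.8,0,0,2.5,0,0,0,8.8,0,0,2.5,0,0,0,8.8,0,0,2,0,0,0,8.8,0,0,2,0,0,0,8.8,0,0,1.2,0,0,0,8.8,0,0,0.8,0,0,0,8.8,0,0,0,0,0,0,8.8]'

```text
time: 3.9
tool_pos: [0.6085, 0.352, 0.0634]
eef_rot: [-180.0, 0.0, 89.9]
wrist_force: [-0.1, 0.1, 0.4]
grip_width: 0.088
grip_force: 0.0
```

```bash
python3 - <<'E'
from h import *
p,d=snap('side'); save(p,'s1.png',(120,150,360,320),3); s=bot.state(); print(s['time'],s['tool_pos'],s['eef_rot'],s['wrist_force'])
E
```

```text
3.95 [0.60888004 0.35220091 0.06400546] [ 1.79977260e+02 -1.92770027e-02  8.99221882e+01] [0.74059596 0.64645308 0.3962265 ]
```

View pics/s1.png

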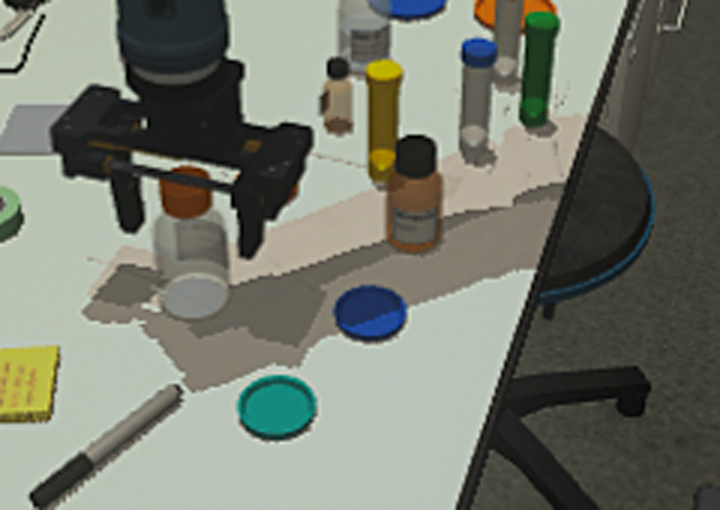

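The fingers straddle the orange bottle (190,240) with an even gap on each side, so I close and lift.

Call:
carry_out --increments '[0,0,0,0,0,0,5.5,0,0,0,0,0,0,5.5,0,0,0,0,0,0,5.5,0,0,0,0,0,0,5.5,0,0,0,0,0,0,5.5,0,0,-0.3,0,0,0,5.5,0,0,-0.7,0,0,0,5.5,0,0,-1,0,0,0,5.5,0,0,-1.5,0,0,0,5.5,0,0,-1.5,0,0,0,5.5]' --grip_force 25

```text
time: 5.2
tool_pos: [0.6089, 0.3521, 0.1152]
eef_rot: [180.0, -0.0, 89.9]
wrist_force: [-0.1, 0.5, -3.2]
grip_width: 0.0578
grip_force: 25.0
```

```bash
python3 - <<'E'
from h import *
plan((.608,.353,.205,90,5.5,4),(.465,-.183,.205,90,5.5,15),(.465,-.183,.205,90,5.5,1),start=(.608,.353,.113,90))
E
```

```text
--
0, 0, -2.3, 0, 0, 0, 5.5,
0, 0, -2.3, 0, 0, 0, 5.5,
0, 0, -2.3, 0, 0, 0, 5.5,
0, 0, -2.3, 0, 0, 0, 5.5,
-3.6, -1, 0, 0, 0, 0, 5.5,
-3.6, -0.9, 0, 0, 0, 0, 5.5,
-3.6, -1, 0, 0, 0, 0, 5.5,
-3.6, -0.9, 0, 0, 0, 0, 5.5,
-3.6, -1, 0, 0, 0, 0, 5.5,
-3.6, -0.9, 0, 0, 0, 0, 5.5,
--
-3.6, -1, 0, 0, 0, 0, 5.5,
-3.5, -0.9, 0, 0, 0, 0, 5.5,
-3.6, -1, 0, 0, 0, 0, 5.5,
-3.5, -0.9, 0, 0, 0, 0, 5.5,
-3.6, -1, 0, 0, 0, 0, 5.5,
-3.5, -0.9, 0, 0, 0, 0, 5.5,
-3.6, -1, 0, 0, 0, 0, 5.5,
-3.5, -0.9, 0, 0, 0, 0, 5.5,
-3.6, -1, 0, 0, 0, 0, 5.5,
0, 0, 0, 0, 0, 0, 5.5,
20 end [ 0.465 -0.183  0.205] [180.   0.  90.]
```

Call:
carry_out --increments '[0,0,-2.3,0,0,0,5.5,0,0,-2.7,0,0,0,5.5,0,0,-2.7,0,0,0,5.5,0,0,-1.5,0,0,0,5.5,-1,-0.3,0,0,0,0,5.5,-2.5,-0.7,0,0,0,0,5.5,-4,-1,0,0,0,0,5.5,-4.5,-1.2,0,0,0,0,5.5,-4.5,-1.2,0,0,0,0,5.5,-4.5,-1.2,0,0,0,0,5.5]'

```text
time: 6.45
tool_pos: [0.5508, 0.1393, 0.2045]
eef_rot: [-179.9, 0.1, 89.9]
wrist_force: [0.4, -0.6, -2.3]
grip_width: 0.0575
grip_force: 25.0
```

Call:
carry_out --increments '[-4.5,-1.2,0,0,0,0,5.5,-4.5,-1.2,0,0,0,0,5.5,-4.5,-1.2,0,0,0,0,5.5,-4.5,-1.2,0,0,0,0,5.5,-4.5,-1.2,0,0,0,0,5.5,-4,-1,0,0,0,0,5.5,-3.1,-0.9,0,0,0,0,5.5,-2,-0.5,0,0,0,0,5.5,-1,-0.3,0,0,0,0,5.5,0,0,0,0,0,0,5.5]'

```text
time: 7.7
tool_pos: [0.4642, -0.1841, 0.2052]
eef_rot: [-179.9, -0.0, 89.9]
wrist_force: [-1.3, 0.7, -3.0]
grip_width: 0.0577
grip_force: 25.0
```

```bash
python3 - <<'E'
from h import *
p,d=snap('side'); save(p,'s2.png',(190,60,360,220),3.5); s=bot.state(); print(s['time'],s['tool_pos'],s['eef_rot'],s['wrist_force'],s['grip_width'])
W=cloud('side',d).reshape(-1,3); W=W[~np.isnan(W[:,0])]
P=W[(np.linalg.norm(W[:,:2]-s['tool_pos'][:2],axis=1)<.036)]
for z in np.arange(.1,.22,.01):
    q=P[abs(P[:,2]-z)<.005]
    if len(q)>3: print(z.round(3),len(q),q[:,:2].mean(0).round(4),q[:,:2].min(0).round(3),q[:,:2].max(0).round(3))
print(np.sort(P[P[:,2]>.03][:,2])[:10])
E
```

```text
7.75 [ 0.46466782 -0.18320635  0.20541871] [-1.79972903e+02 -3.49205324e-02  8.99309035e+01] [-0.65461849  0.78538867 -2.89096387] 0.057513298696857895
0.14 19 [ 0.4609 -0.1576] [ 0.435 -0.18 ] [ 0.485 -0.149]
0.15 52 [ 0.4589 -0.1577] [ 0.435 -0.178] [ 0.49 -0.15]
0.16 56 [ 0.4611 -0.1575] [ 0.436 -0.177] [ 0.491 -0.148]
0.17 59 [ 0.4605 -0.1586] [ 0.435 -0.184] [ 0.492 -0.148]
0.18 60 [ 0.4603 -0.1587] [ 0.435 -0.183] [ 0.493 -0.149]
0.19 60 [ 0.4619 -0.1583] [ 0.436 -0.179] [ 0.494 -0.148]
0.2 63 [ 0.4585 -0.1586] [ 0.434 -0.178] [ 0.489 -0.148]
0.21 70 [ 0.4637 -0.1617] [ 0.431 -0.18 ] [ 0.5   -0.148]
[0.13811022 0.13968985 0.13998703 0.14012736 0.14142343 0.14150104
 0.14165401 0.14201022 0.14341988 0.1437409 ]
```

View pics/s2.png

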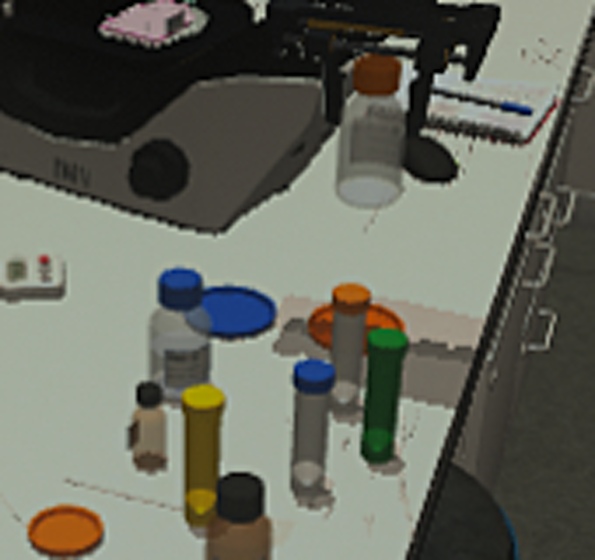

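The bottle (370,140) is held upright above the orange wide dish. Lowering it.

Call:
carry_out --increments '[-0.2,0.1,0.5,0,0,0,5.5,-0.2,0.1,1.5,0,0,0,5.5,0,0,2.5,0,0,0,5.5,0,0,2.5,0,0,0,5.5,0,0,2.5,0,0,0,5.5,0,0,1.5,0,0,0,5.5,0,0,1,0,0,0,5.5,0,0,0.5,0,0,0,5.5,0,0,0.4,0,0,0,5.5,0,0,0.3,0,0,0,5.5]'

```text
time: 9.0
tool_pos: [0.4672, -0.188, 0.0739]
eef_rot: [180.0, 0.0, 89.9]
wrist_force: [0.3, -1.5, -2.8]
grip_width: 0.0578
grip_force: 25.0
```

Call:
carry_out --increments '[0,0,0.2,0,0,0,5.5,0,0,0.1,0,0,0,5.5,0,0,0.1,0,0,0,5.5,0,0,0.1,0,0,0,5.5,0,0,0,0,0,0,5.5,0,0,0,0,0,0,5.5,0,0,0,0,0,0,5.5,0,0,0,0,0,0,5.5,0,0,0,0,0,0,5.5,0,0,0,0,0,0,5.5]'

```text
time: 10.25
tool_pos: [0.4669, -0.1878, 0.0687]
eef_rot: [180.0, 0.0, 89.9]
wrist_force: [0.4, -0.2, -2.5]
grip_width: 0.0577
grip_force: 25.0
```

```bash
python3 - <<'E'
from h import *
s=bot.state(); print(s['time'],s['tool_pos'],s['wrist_force'],s['grip_width'])
E
```

```text
10.25 [ 0.46693704 -0.18784168  0.06870851] [ 0.4167766  -0.20536213 -2.49396022] 0.057740484364034
```

Call:
carry_out --increments '[0,0,0.1,0,0,0,5.5,0,0,0,0,0,0,5.5,0,0,0.05,0,0,0,5.5,0,0,0,0,0,0,5.5,0,0,0.05,0,0,0,5.5,0,0,0,0,0,0,5.5,0,0,0,0,0,0,5.5,0,0,0,0,0,0,5.5,0,0,0,0,0,0,5.5,0,0,0,0,0,0,5.5]'

```text
time: 11.5
tool_pos: [0.467, -0.1879, 0.0668]
eef_rot: [180.0, 0.0, 89.9]
wrist_force: [-2.0, 0.2, 2.7]
grip_width: 0.0575
grip_force: 25.0
```

The bottle is on the floor: the wrist force went from -3 to +2.7 N. Release and retreat.

```bash
python3 - <<'E'
from h import *
plan((.467,-.1875,.16,90,8,6),(.5914,-.0368,.15,45,8.8,6),(.5914,-.0368,.15,45,8.8,2),(.5914,-.0368,.062,45,8.8,4),(.5914,-.0368,.052,45,8.8,2),start=(.467,-.1875,.066,90))
E
```

```text
--
0, 0, -1.6, 0, 0, 0, 8,
0, 0, -1.6, 0, 0, 0, 8,
0, 0, -1.6, 0, 0, 0, 8,
0, 0, -1.5, 0, 0, 0, 8,
0, 0, -1.6, 0, 0, 0, 8,
0, 0, -1.5, 0, 0, 0, 8,
2.5, 2.1, 0.2, 0, 0, 7.5, 8.8,
2.8, 1.7, 0.2, 0, 0, 7.5, 8.8,
3, 1.4, 0.2, 0, 0, 7.5, 8.8,
3.1, 0.9, 0.1, 0, 0, 7.5, 8.8,
--
3.2, 0.6, 0.2, 0, 0, 7.5, 8.8,
3.21, 0.09, 0.1, 0, 0, 7.5, 8.8,
0, 0, 0, 0, 0, 0, 8.8,
0, 0, 0, 0, 0, 0, 8.8,
0, 0, 2.2, 0, 0, 0, 8.8,
0, 0, 2.2, 0, 0, 0, 8.8,
0, 0, 2.2, 0, 0, 0, 8.8,
0, 0, 2.2, 0, 0, 0, 8.8,
0, 0, 0.5, 0, 0, 0, 8.8,
0, 0, 0.5, 0, 0, 0, 8.8,
20 end [ 0.5914 -0.0368  0.052 ] [180.  -0.  45.]
```

Call:
carry_out --increments '[0,0,0,0,0,0,6.2,0,0,0,0,0,0,7,0,0,0,0,0,0,8,0,0,0,0,0,0,8,0,0,-0.4,0,0,0,8,0,0,-1,0,0,0,8,0,0,-2,0,0,0,8,0,0,-2,0,0,0,8,0,0,-2,0,0,0,8,0,0,-2,0,0,0,8]'

```text
time: 12.75
tool_pos: [0.467, -0.1878, 0.1621]
eef_rot: [180.0, 0.0, 89.9]
wrist_force: [-0.3, -0.2, -0.6]
grip_width: 0.0799
grip_force: 0.0
```

Call:
carry_out --increments '[2.5,2.1,0.2,0,0,7.5,8.8,2.8,1.7,0.2,0,0,7.5,8.8,3,1.4,0.2,0,0,7.5,8.8,3.1,0.9,0.1,0,0,7.5,8.8,3.2,0.6,0.2,0,0,7.5,8.8,3.2,0.1,0.1,0,0,7.5,8.8,0,0,0,0,0,0,8.8,0,0,0,0,0,0,8.8,0,0,1,0,0,0,8.8,0,0,1,0,0,0,8.8]'

```text
time: 14.0
tool_pos: [0.591, -0.0385, 0.13]
eef_rot: [-180.0, 0.0, 44.9]
wrist_force: [0.1, 0.3, 0.7]
grip_width: 0.0881
grip_force: 0.0
```

```bash
python3 - <<'E'
from h import *
p,d=snap('side'); save(p,'s3.png',(190,60,360,220),3.5); s=bot.state(); print(s['time'],s['tool_pos'],s['eef_rot'],s['wrist_force'],s['grip_width'])
W=cloud('side',d).reshape(-1,3); W=W[~np.isnan(W[:,0])]
q=W[(abs(W[:,0]-.466)<.05)&(abs(W[:,1]+.185)<.05)&(W[:,2]>.123)&(W[:,2]<.132)]; print(len(q),q.mean(0),q.min(0),q.max(0))
plan((.5914,-.0368,.062,45,8.8,4),(.5914,-.0368,.052,45,8.8,2))
E
```

```text
14.05 [ 0.59004386 -0.03827583  0.12847078] [-1.79885073e+02  1.26422704e-01  4.48754881e+01] [-0.67837866  0.10675056 -1.52708542] 0.08789882037361375
43 [ 0.46636943 -0.18182264  0.12454167] [ 0.44971585 -0.1980665   0.12306053] [ 0.48612554 -0.16285451  0.12760053]
--
0.1, 0, 1.7, 0, 0, 0, 8.8,
0, 0, 1.6, 0, 0, 0, 8.8,
0.1, 0, 1.7, -0.1, 0.1, -0.1, 8.8,
0.01, 0, 1.65, 0, 0, 0, 8.8,
0, 0, 0.5, 0, 0, 0, 8.8,
0, 0, 0.5, 0, 0, 0, 8.8,
6 end [ 0.5914 -0.0368  0.052 ] [-180.    0.   45.]
```

View pics/s3.png

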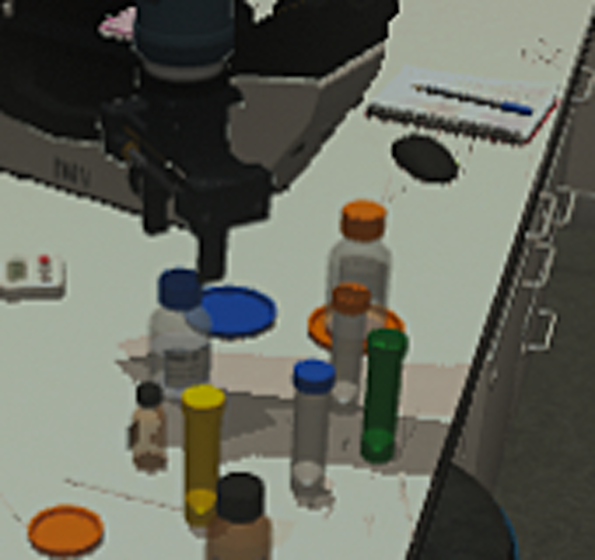

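The orange bottle stands upright in its dish at (363,270), centre about (0.467, -0.183). Descending on the blue bottle and gripping.

Call:
carry_out --increments '[0.2,0,1.5,0,0,0,8.8,0,0,2,0,0,0,8.8,0,0,1.9,0,0,0,8.8,0,0,1.2,0,0,0,8.8,0,0,0.8,0,0,0,8.8,0,0,0.4,0,0,0,8.8,0,0,0,0,0,0,8.8,0,0,0,0,0,0,7,0,0,0,0,0,0,5.1,0,0,0,0,0,0,5.1]'

```text
time: 15.3
tool_pos: [0.5931, -0.036, 0.053]
eef_rot: [180.0, -0.0, 44.9]
wrist_force: [0.1, -0.0, 0.7]
grip_width: 0.0604
grip_force: 0.0
```

Call:
carry_out --increments '[0,0,0,0,0,0,5.1,0,0,0,0,0,0,5.1,0,0,0,0,0,0,5.1,0,0,-0.3,0,0,0,5.1,0,0,-0.7,0,0,0,5.1,0,0,-1,0,0,0,5.1,0,0,-1,0,0,0,5.1,0,0,-1,0,0,0,5.1,0,0,-0.5,0,0,0,5.1,0,0,0,0,0,0,5.1]'

```text
time: 16.55
tool_pos: [0.5933, -0.0361, 0.0982]
eef_rot: [180.0, -0.0, 44.9]
wrist_force: [-0.2, -1.0, -2.8]
grip_width: 0.0537
grip_force: 25.0
```

```bash
python3 - <<'E'
from h import *
s=bot.state(); print(s['tool_pos'],s['wrist_force'],s['grip_width'])
plan((.5875,-.173,.097,45,5.1,7),start=(.5914,-.0368,.097,45))
E
```

```text
[ 0.59325544 -0.0360522   0.09818655] [-0.19006399 -0.95922245 -2.77071854] 0.05367148312486974
--
-1.4, 1.3, 0, 0, 0, 0, 5.1,
-1.4, 1.3, 0, 0, 0, 0, 5.1,
-1.4, 1.4, 0, 0, 0, 0, 5.1,
-1.4, 1.3, 0, 0, 0, 0, 5.1,
-1.4, 1.4, 0, 0, 0, 0, 5.1,
-1.5, 1.3, 0, 0, 0, 0, 5.1,
-1.41, 1.36, 0, 0, 0, 0, 5.1,
7 end [ 0.5875 -0.1731  0.097 ] [180.   0.  45.]
```

Call:
carry_out --increments '[-0.6,0.5,0,0,0,0,5.1,-1.4,1.3,0,0,0,0,5.1,-1.9,1.8,0,0,0,0,5.1,-2,1.9,0,0,0,0,5.1,-1.9,1.8,0,0,0,0,5.1,-1.4,1.3,0,0,0,0,5.1,-0.7,0.6,0,0,0,0,5.1,-0.2,0.2,0,0,0,0,5.1,0,0,0.5,0,0,0,5.1,0,0,0.5,0,0,0,5.1]'

```text
time: 17.8
tool_pos: [0.5879, -0.1727, 0.0873]
eef_rot: [-180.0, -0.0, 45.0]
wrist_force: [-0.2, -1.1, -2.6]
grip_width: 0.0535
grip_force: 25.0
```

```bash
python3 - <<'E'
from h import *
p,d=snap('side'); save(p,'s4.png',(190,60,360,220),3.5); s=bot.state(); print(s['time'],s['tool_pos'],s['eef_rot'],s['wrist_force'],s['grip_width'])
E
```

```text
17.85 [ 0.58741402 -0.17272097  0.08656767] [-1.79915284e+02  1.98217379e-02  4.49982077e+01] [-0.36162343  1.31390613 -4.11864614] 0.054008037446013166
```

View pics/s4.png

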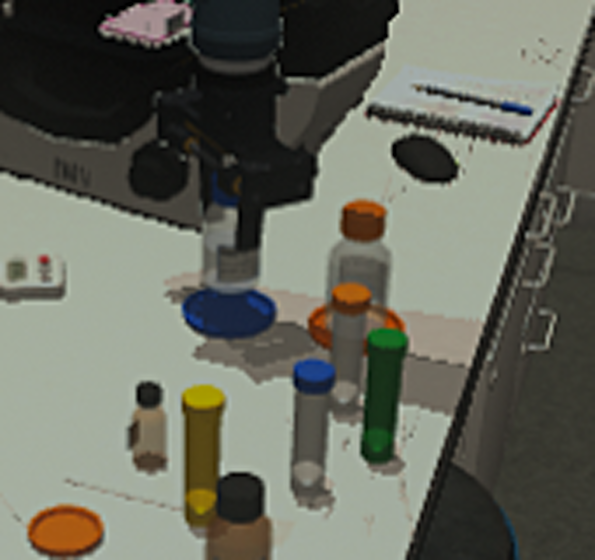

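The blue bottle (230,245) is held upright over its dish (229,312). Lowering from 0.0870 to about 0.056.

Call:
carry_out --increments '[0,0,0.8,0,0,0,5.1,0,0,0.8,0,0,0,5.1,0,0,0.5,0,0,0,5.1,0,0,0.4,0,0,0,5.1,0,0,0.2,0,0,0,5.1,0,0,0.1,0,0,0,5.1,0,0,0.1,0,0,0,5.1,0,0,0,0,0,0,5.1,0,0,0,0,0,0,5.1,0,0,0,0,0,0,5.1]'

```text
time: 19.1
tool_pos: [0.5879, -0.1739, 0.0588]
eef_rot: [180.0, -0.0, 44.9]
wrist_force: [-0.4, 0.3, -3.7]
grip_width: 0.0538
grip_force: 25.0
```

Call:
carry_out --increments '[0,0,0.1,0,0,0,5.1,0,0,0,0,0,0,5.1,0,0,0.1,0,0,0,5.1,0,0,0,0,0,0,5.1,0,0,0.05,0,0,0,5.1,0,0,0,0,0,0,5.1,0,0,0,0,0,0,5.1,0,0,0,0,0,0,5.1,0,0,0,0,0,0,5.1,0,0,0,0,0,0,5.1]'

```text
time: 20.35
tool_pos: [0.5878, -0.1739, 0.0562]
eef_rot: [-180.0, 0.0, 44.9]
wrist_force: [0.3, 0.2, -2.8]
grip_width: 0.0539
grip_force: 25.0
```

Call:
carry_out --increments '[0,0,0.05,0,0,0,5.1,0,0,0,0,0,0,5.1,0,0,0.03,0,0,0,5.1,0,0,0,0,0,0,5.1,0,0,0,0,0,0,5.1,0,0,0,0,0,0,5.1,0,0,0,0,0,0,5.1,0,0,0,0,0,0,5.1,0,0,0,0,0,0,5.1,0,0,0,0,0,0,5.1]'

```text
time: 21.6
tool_pos: [0.5879, -0.1739, 0.0558]
eef_rot: [180.0, 0.0, 44.9]
wrist_force: [-3.0, 0.8, 5.5]
grip_width: 0.054
grip_force: 25.0
```

Call:
carry_out --increments '[0,0,0,0,0,0,5.8,0,0,0,0,0,0,6.6,0,0,0,0,0,0,7.5,0,0,0,0,0,0,7.5,0,0,-0.4,0,0,0,7.5,0,0,-1,0,0,0,7.5,0,0,-2,0,0,0,7.5,0,0,-2.5,0,0,0,7.5,0,0,-2.5,0,0,0,7.5,0,0,-2.5,0,0,0,7.5]'

```text
time: 22.85
tool_pos: [0.5882, -0.174, 0.1669]
eef_rot: [179.9, -0.0, 44.9]
wrist_force: [0.1, -0.2, 0.2]
grip_width: 0.075
grip_force: 0.0
```

```bash
python3 - <<'E'
from h import *
plan((.447,-.0534,.17,90,5.5,7),(.447,-.0534,.15,90,5.5,3),start=(.5878,-.1738,.166,45))
E
```

```text
--
-0.2, -2.6, -0.1, 0, 0, -6.4, 5.5,
0.1, -2.7, -0.1, 0, 0, -6.4, 5.5,
0.4, -2.6, 0, 0, 0, -6.4, 5.5,
0.7, -2.6, -0.1, 0, 0, -6.4, 5.5,
0.9, -2.5, 0, 0, 0, -6.5, 5.5,
1.2, -2.3, -0.1, 0, 0, -6.4, 5.5,
1.49, -2.18, 0, 0, 0, -6.5, 5.5,
0, 0, 0.7, 0, 0, 0, 5.5,
0, 0, 0.7, 0, 0, 0, 5.5,
0, 0, 0.6, 0, 0, 0, 5.5,
10 end [ 0.447  -0.0534  0.15  ] [180.   0.  90.]
```

Call:
carry_out --increments '[-0.2,-2.6,-0.1,0,0,-6.4,5.5,0.1,-2.7,-0.1,0,0,-6.4,5.5,0.4,-2.6,0,0,0,-6.4,5.5,0.7,-2.6,-0.1,0,0,-6.4,5.5,0.9,-2.5,0,0,0,-6.5,5.5,1.2,-2.3,-0.1,0,0,-6.4,5.5,1.5,-2.2,0,0,0,-6.5,5.5,0,0,0.7,0,0,0,5.5,0,0,0.7,0,0,0,5.5,0,0,0.6,0,0,0,5.5]'

```text
time: 24.1
tool_pos: [0.4477, -0.0538, 0.1481]
eef_rot: [180.0, 0.0, 89.8]
wrist_force: [-0.2, 0.6, 0.0]
grip_width: 0.0549
grip_force: 0.0
```

```bash
python3 - <<'E'
from h import *
p,d=snap('side'); save(p,'s5.png',(190,60,360,220),3.5); s=bot.state(); print(s['time'],s['tool_pos'],s['eef_rot'],s['wrist_force'],s['grip_width'])
W=cloud('side',d).reshape(-1,3); W=W[~np.isnan(W[:,0])]
for c,h in(((.5878,-.174),.114),((.447,-.0534),.114),((.446,.0759),.114)):
    q=W[(np.linalg.norm(W[:,:2]-c,axis=1)<.03)&(abs(W[:,2]-h)<.004)]; print(c,len(q),q.mean(0).round(4),q.min(0).round(4),q.max(0).round(4))
E
```

```text
24.15 [ 0.44713194 -0.05370502  0.14740335] [-1.79952875e+02 -7.51423347e-03  8.98303516e+01] [-0.91847882  0.36803445 -0.77973905] 0.054816071165509704
(0.5878, -0.174) 40 [ 0.5872 -0.1719  0.112 ] [ 0.5684 -0.1917  0.1102] [ 0.6031 -0.1519  0.1148]
(0.447, -0.0534) 45 [ 0.4469 -0.052   0.1119] [ 0.4323 -0.0707  0.1101] [ 0.4619 -0.036   0.1142]
(0.446, 0.0759) 61 [0.446  0.0788 0.1123] [0.431  0.0612 0.1101] [0.4614 0.0926 0.1156]
```

View pics/s5.png

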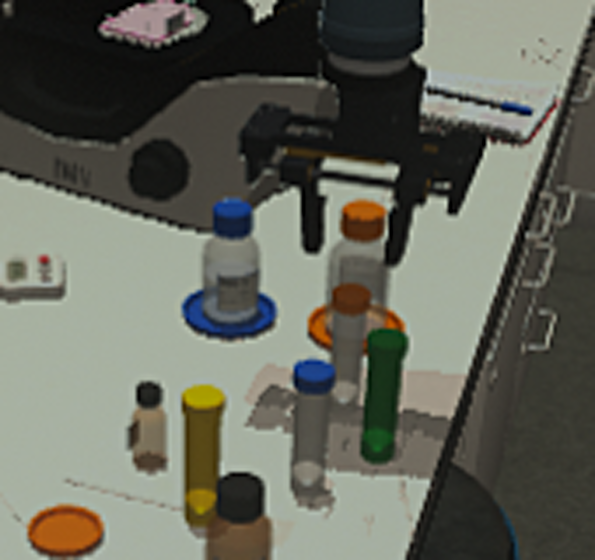

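Both bottles stand in their dishes, blue (231,260) and orange (363,265), and the gripper is above the orange tube (350,340). Descending; the tube is light, so I use a softer grip.

Call:
carry_out --increments '[0,0,1.5,0,0,0,5.5,0,0,2.2,0,0,0,5.5,0,0,2.2,0,0,0,5.5,0,0,1.5,0,0,0,5.5,0,0,0.9,0,0,0,5.5,0,0,0.4,0,0,0,5.5,0,0,0,0,0,0,5.5,0,0,0,0,0,0,4,0,0,0,0,0,0,2.3,0,0,0,0,0,0,2.3]' --grip_force 8

```text
time: 25.4
tool_pos: [0.4472, -0.0533, 0.0617]
eef_rot: [180.0, 0.0, 89.9]
wrist_force: [-0.4, -0.4, 2.1]
grip_width: 0.0324
grip_force: 8.0
```

Call:
carry_out --increments '[0,0,0,0,0,0,2.3,0,0,0,0,0,0,2.3,0,0,0,0,0,0,2.3,0,0,-0.3,0,0,0,2.3,0,0,-1,0,0,0,2.3,0,0,-2,0,0,0,2.3,0,0,-3,0,0,0,2.3,0,0,-3.5,0,0,0,2.3,0,0,-3,0,0,0,2.3,0,0,-1.2,0,0,0,2.3]'

```text
time: 26.65
tool_pos: [0.4477, -0.0533, 0.2031]
eef_rot: [179.9, 0.0, 89.9]
wrist_force: [0.3, 1.2, 1.2]
grip_width: 0.0324
grip_force: 8.0
```

```bash
python3 - <<'E'
from h import *
s=bot.state(); p=s['tool_pos']; print(p)
plan((.609,.198,.2,90,2.3,10),start=(.447,-.0534,p[2],90))
E
```

```text
[ 0.44765692 -0.05331812  0.20312462]
--
2.5, 1.6, 0, 0, 0, 0, 2.3,
2.5, 1.6, 0, 0, 0, 0, 2.3,
2.5, 1.6, 0, 0, 0, 0, 2.3,
2.5, 1.6, 0, 0, 0, 0, 2.3,
2.5, 1.6, 0.1, 0, 0, 0, 2.3,
2.5, 1.6, 0, 0, 0, 0, 2.3,
2.5, 1.6, 0.1, 0, 0, 0, 2.3,
2.5, 1.7, 0, 0, 0, 0, 2.3,
2.6, 1.6, 0.1, 0, 0, 0, 2.3,
2.54, 1.7, 0.01, 0, 0, 0, 2.3,
10 end [0.609 0.198 0.2  ] [180.   0.  90.]
```

Call:
carry_out --increments '[0.8,0.5,0,0,0,0,2.3,2,1.3,0,0,0,0,2.3,3.2,2.1,0,0,0,0,2.3,4,2.6,0,0,0,0,2.3,4.5,2.9,0,0,0,0,2.3,4,2.6,0,0,0,0,2.3,3.2,2.1,0,0,0,0,2.3,2,1.3,0,0,0,0,2.3,1.4,0.7,0,0,0,0,2.3,0,0,0,0,0,0,2.3]'

```text
time: 27.9
tool_pos: [0.6077, 0.1988, 0.2003]
eef_rot: [-179.9, -0.0, 90.0]
wrist_force: [0.2, -0.1, -0.5]
grip_width: 0.0321
grip_force: 8.0
```

Call:
carry_out --increments '[0,0,1,0,0,0,2.3,0,0,2,0,0,0,2.3,0,0,2.5,0,0,0,2.3,0,0,2.5,0,0,0,2.3,0,0,1.6,0,0,0,2.3,0,0,0.6,0,0,0,2.3,0,0,0.2,0,0,0,2.3,0,0,0,0,0,0,2.3,0,0,0,0,0,0,2.3,0,0,0,0,0,0,2.3]'

```text
time: 29.15
tool_pos: [0.6087, 0.1976, 0.0979]
eef_rot: [180.0, -0.0, 89.9]
wrist_force: [-0.1, -0.4, -1.1]
grip_width: 0.0323
grip_force: 8.0
```

```bash
python3 - <<'E'
from h import *
p,d=snap('side'); save(p,'s6.png',(150,100,290,240),4); s=bot.state(); print(s['time'],s['tool_pos'],s['eef_rot'],s['wrist_force'],s['grip_width'])
W=cloud('side',d).reshape(-1,3); W=W[~np.isnan(W[:,0])]
P=W[np.linalg.norm(W[:,:2]-s['tool_pos'][:2],axis=1)<.022]
for z in np.arange(.02,.1,.01):
    q=P[abs(P[:,2]-z)<.005]
    if len(q)>3: print(z.round(3),len(q),q[:,:2].mean(0).round(4),q[:,:2].min(0).round(3),q[:,:2].max(0).round(3))
E
```

```text
29.2 [0.60856434 0.19762684 0.09776768] [ 1.79969705e+02 -8.57409783e-03  8.99197331e+01] [ 0.66345192 -0.04340168 -1.1553115 ] 0.032258987293113384
0.03 5 [0.604  0.2037] [0.595 0.197] [0.619 0.208]
0.04 29 [0.6046 0.2072] [0.595 0.196] [0.621 0.214]
0.05 29 [0.6044 0.2074] [0.594 0.196] [0.621 0.214]
0.06 36 [0.6041 0.207 ] [0.594 0.193] [0.621 0.215]
0.07 35 [0.6057 0.2072] [0.596 0.192] [0.619 0.214]
0.08 33 [0.6041 0.2076] [0.594 0.191] [0.619 0.213]
0.09 29 [0.605  0.2082] [0.595 0.201] [0.618 0.215]
```

View pics/s6.png

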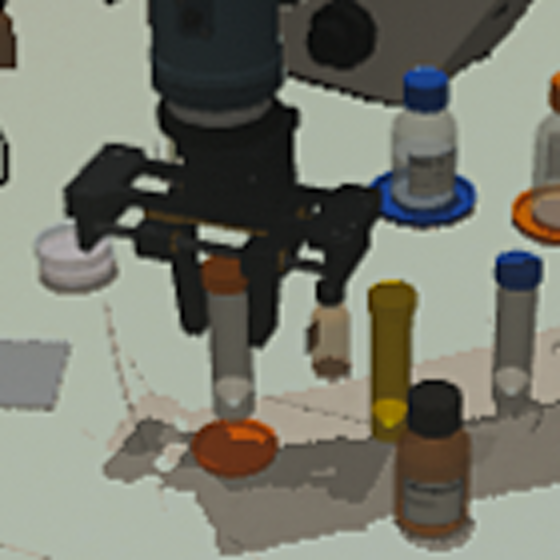

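The tube (232,340) is upright and centred over the orange narrow dish (235,447). Lowering about 33 mm.

Call:
carry_out --increments '[0,0,0.8,0,0,0,2.3,0,0,1,0,0,0,2.3,0,0,0.6,0,0,0,2.3,0,0,0.3,0,0,0,2.3,0,0,0.2,0,0,0,2.3,0,0,0.1,0,0,0,2.3,0,0,0.1,0,0,0,2.3,0,0,0,0,0,0,2.3,0,0,0,0,0,0,2.3,0,0,0,0,0,0,2.3]'

```text
time: 30.45
tool_pos: [0.6084, 0.1976, 0.0665]
eef_rot: [180.0, -0.0, 89.9]
wrist_force: [0.5, 1.0, -0.3]
grip_width: 0.0326
grip_force: 8.0
```

Call:
carry_out --increments '[0,0,0.1,0,0,0,2.3,0,0,0,0,0,0,2.3,0,0,0.05,0,0,0,2.3,0,0,0,0,0,0,2.3,0,0,0,0,0,0,2.3,0,0,0,0,0,0,2.3,0,0,0,0,0,0,2.3,0,0,0,0,0,0,2.3,0,0,0,0,0,0,2.3,0,0,0,0,0,0,2.3]'

```text
time: 31.7
tool_pos: [0.6084, 0.1976, 0.0649]
eef_rot: [-180.0, -0.0, 89.9]
wrist_force: [0.5, 1.5, -0.5]
grip_width: 0.0321
grip_force: 8.0
```

Call:
carry_out --increments '[0,0,0.05,0,0,0,2.3,0,0,0,0,0,0,2.3,0,0,0.05,0,0,0,2.3,0,0,0,0,0,0,2.3,0,0,0,0,0,0,2.3,0,0,0,0,0,0,2.3,0,0,0,0,0,0,2.3,0,0,0,0,0,0,2.3,0,0,0,0,0,0,2.3,0,0,0,0,0,0,2.3]'

```text
time: 32.95
tool_pos: [0.6088, 0.198, 0.0647]
eef_rot: [179.9, -0.0, 89.9]
wrist_force: [-0.1, -0.6, 6.4]
grip_width: 0.0321
grip_force: 8.0
```

Contact at 6.4 N. Release, rise, and go to the blue tube.

Call:
carry_out --increments '[0,0,0,0,0,0,3.6,0,0,0,0,0,0,4.4,0,0,0,0,0,0,5.5,0,0,0,0,0,0,5.5,0,0,-0.4,0,0,0,5.5,0,0,-1,0,0,0,5.5,0,0,-2,0,0,0,5.5,0,0,-2.5,0,0,0,5.5,0,0,-2.5,0,0,0,5.5,0,0,-2,0,0,0,5.5]'

```text
time: 34.2
tool_pos: [0.6089, 0.1978, 0.1704]
eef_rot: [179.9, -0.0, 89.9]
wrist_force: [0.3, 1.2, -0.8]
grip_width: 0.0549
grip_force: 0.0
```

Call:
carry_out --increments '[-0.5,-0.7,0,0,0,0,5.5,-1.2,-1.6,0,0,0,0,5.5,-2,-2.7,0,0,0,0,5.5,-2.3,-3,0,0,0,0,5.5,-2.3,-3,0,0,0,0,5.5,-2,-2.7,0,0,0,0,5.5,-1.2,-1.6,0,0,0,0,5.5,-0.6,-0.9,0,0,0,0,5.5,0,0,0,0,0,0,5.5,0,0,0,0,0,0,5.5]'

```text
time: 35.45
tool_pos: [0.4468, 0.0773, 0.1679]
eef_rot: [180.0, -0.0, 89.9]
wrist_force: [-0.2, 0.4, 0.8]
grip_width: 0.0551
grip_force: 0.0
```

```bash
python3 - <<'E'
from h import *
p,d=snap('side'); save(p,'s7.png',(150,100,310,240),4); s=bot.state(); print(s['time'],s['tool_pos'],s['eef_rot'],s['wrist_force'],s['grip_width'])
W=cloud('side',d).reshape(-1,3); W=W[~np.isnan(W[:,0])]
for c,h in(((.6088,.198),.117),((.446,.0759),.114)):
    q=W[(np.linalg.norm(W[:,:2]-c,axis=1)<.03)&(abs(W[:,2]-h)<.004)]; print(c,len(q),q.mean(0).round(4),q.min(0).round(4),q.max(0).round(4))
E
```

```text
35.5 [0.44681201 0.07742562 0.16794348] [ 1.79973122e+02 -3.67892024e-02  8.99522692e+01] [0.13037867 0.269058   0.4103502 ] 0.054752111364934214
(0.6088, 0.198) 74 [0.6082 0.1995 0.1155] [0.5931 0.1805 0.1131] [0.6237 0.2173 0.1189]
(0.446, 0.0759) 61 [0.446  0.0788 0.1123] [0.431  0.0648 0.1102] [0.461  0.0933 0.1157]
```

View pics/s7.png

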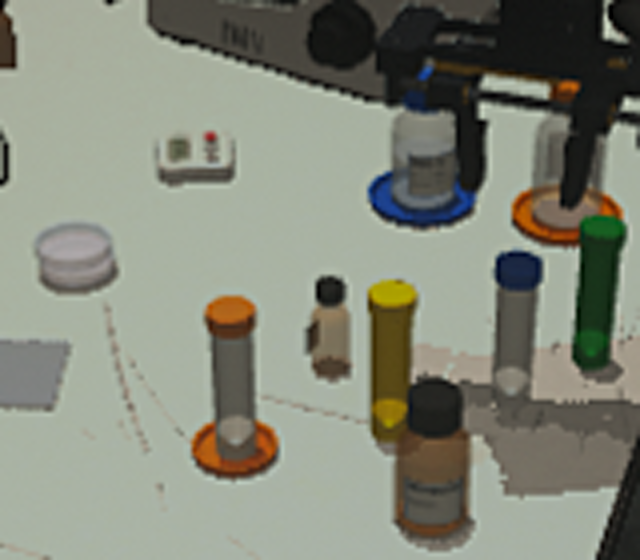

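The orange tube stands in its dish at (235,400). The gripper is above the blue tube (517,325), with 10.6 cm to descend.

Call:
carry_out --increments '[0,0,1.5,0,0,0,5.5,0,0,2.5,0,0,0,5.5,0,0,2.5,0,0,0,5.5,0,0,2.3,0,0,0,5.5,0,0,1.2,0,0,0,5.5,0,0,0.6,0,0,0,5.5,0,0,0,0,0,0,5.5,0,0,0,0,0,0,4,0,0,0,0,0,0,2.3,0,0,0,0,0,0,2.3]'

```text
time: 36.75
tool_pos: [0.4465, 0.0768, 0.0623]
eef_rot: [180.0, -0.0, 89.9]
wrist_force: [-0.2, -0.1, 1.8]
grip_width: 0.0321
grip_force: 8.0
```

Call:
carry_out --increments '[0,0,0,0,0,0,2.3,0,0,0,0,0,0,2.3,0,0,0,0,0,0,2.3,0,0,-0.3,0,0,0,2.3,0,0,-1,0,0,0,2.3,0,0,-2,0,0,0,2.3,0,0,-3,0,0,0,2.3,0,0,-3.5,0,0,0,2.3,0,0,-3,0,0,0,2.3,0,0,-1.2,0,0,0,2.3]'

```text
time: 38.0
tool_pos: [0.4468, 0.0769, 0.2036]
eef_rot: [179.9, -0.0, 89.9]
wrist_force: [1.3, -0.3, -1.3]
grip_width: 0.0321
grip_force: 8.0
```

Call:
carry_out --increments '[0.8,0,0,0,0,0,2.3,2,0.2,0,0,0,0,2.3,3.2,0.3,0,0,0,0,2.3,4,0.3,0,0,0,0,2.3,4.5,0.4,0,0,0,0,2.3,4,0.3,0,0,0,0,2.3,3.2,0.3,0,0,0,0,2.3,2,0.1,0,0,0,0,2.3,1.5,0.1,0,0,0,0,2.3,0,0,0,0,0,0,2.3]'

```text
time: 39.25
tool_pos: [0.4662, 0.3292, 0.2015]
eef_rot: [-180.0, 0.0, 90.0]
wrist_force: [-0.3, 0.4, -1.4]
grip_width: 0.0322
grip_force: 8.0
```

Call:
carry_out --increments '[0,0,1,0,0,0,2.3,0,0,2,0,0,0,2.3,0,0,2.5,0,0,0,2.3,0,0,2.5,0,0,0,2.3,0,0,1.6,0,0,0,2.3,0,0,0.6,0,0,0,2.3,0,0,0.2,0,0,0,2.3,0,0,0,0,0,0,2.3,0,0,0,0,0,0,2.3,0,0,0,0,0,0,2.3]'

```text
time: 40.5
tool_pos: [0.4668, 0.3289, 0.0984]
eef_rot: [180.0, -0.0, 89.9]
wrist_force: [0.1, -0.3, -0.7]
grip_width: 0.0323
grip_force: 8.0
```

```bash
python3 - <<'E'
from h import *
p,d=snap('side'); save(p,'s8.png',(150,140,310,300),3.7); s=bot.state(); print(s['time'],s['tool_pos'],s['eef_rot'],s['wrist_force'],s['grip_width'])
W=cloud('side',d).reshape(-1,3); W=W[~np.isnan(W[:,0])]
P=W[np.linalg.norm(W[:,:2]-s['tool_pos'][:2],axis=1)<.022]
for z in np.arange(.03,.1,.02):
    q=P[abs(P[:,2]-z)<.005]
    if len(q)>3: print(z.round(3),len(q),q[:,:2].min(0).round(3),q[:,:2].max(0).round(3))
E
```

```text
40.55 [0.4667777  0.32884282 0.09826879] [ 1.79966593e+02 -1.51908894e-02  8.99153870e+01] [ 0.10812484 -0.12576808  0.27962644] 0.032248567609129426
0.03 5 [0.455 0.331] [0.479 0.338]
0.05 35 [0.453 0.327] [0.479 0.343]
0.07 35 [0.453 0.329] [0.479 0.345]
0.09 38 [0.454 0.327] [0.479 0.343]
```

View pics/s8.png

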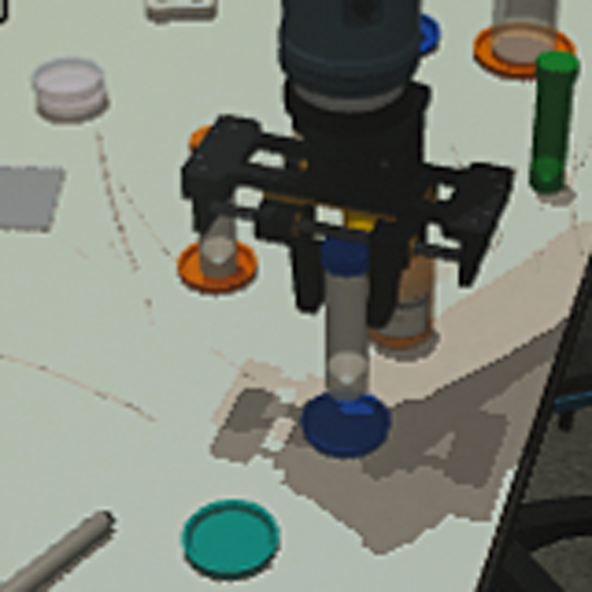

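The blue tube (347,330) is upright over the blue narrow dish (346,425). Lowering 33 mm.

Call:
carry_out --increments '[0,0,0.8,0,0,0,2.3,0,0,1,0,0,0,2.3,0,0,0.6,0,0,0,2.3,0,0,0.3,0,0,0,2.3,0,0,0.2,0,0,0,2.3,0,0,0.1,0,0,0,2.3,0,0,0.1,0,0,0,2.3,0,0,0,0,0,0,2.3,0,0,0.1,0,0,0,2.3,0,0,0,0,0,0,2.3]'

```text
time: 41.8
tool_pos: [0.4665, 0.3287, 0.0659]
eef_rot: [-180.0, 0.0, 89.9]
wrist_force: [-0.2, 0.8, -1.3]
grip_width: 0.0323
grip_force: 8.0
```

Call:
carry_out --increments '[0,0,0.05,0,0,0,2.3,0,0,0,0,0,0,2.3,0,0,0.05,0,0,0,2.3,0,0,0,0,0,0,2.3,0,0,0,0,0,0,2.3,0,0,0,0,0,0,2.3,0,0,0,0,0,0,2.3,0,0,0,0,0,0,2.3,0,0,0,0,0,0,2.3,0,0,0,0,0,0,2.3]'

```text
time: 43.05
tool_pos: [0.4667, 0.3291, 0.0653]
eef_rot: [180.0, -0.0, 89.9]
wrist_force: [-0.7, 0.1, 5.6]
grip_width: 0.032
grip_force: 8.0
```

Contact. Release and retreat.

Call:
carry_out --increments '[0,0,0,0,0,0,3.6,0,0,0,0,0,0,4.4,0,0,0,0,0,0,5.5,0,0,0,0,0,0,5.5,0,0,-0.4,0,0,0,5.5,0,0,-1,0,0,0,5.5,0,0,-2,0,0,0,5.5,0,0,-2.5,0,0,0,5.5,0,0,-2.5,0,0,0,5.5,0,0,-2.5,0,0,0,5.5]'

```text
time: 44.3
tool_pos: [0.4667, 0.329, 0.1763]
eef_rot: [179.9, -0.0, 89.9]
wrist_force: [0.3, -0.2, -0.4]
grip_width: 0.0544
grip_force: 0.0
```

Call:
carry_out --increments '[0,0,-2.5,0,0,0,5.5,0,0,-2.5,0,0,0,5.5,0,0,-2.5,0,0,0,5.5,0,0,-2.5,0,0,0,5.5,0,0,-1,0,0,0,5.5,0,0,0,0,0,0,5.5,0,0,0,0,0,0,5.5,0,0,0,0,0,0,5.5,0,0,0,0,0,0,5.5,0,0,0,0,0,0,5.5]'

```text
time: 45.55
tool_pos: [0.4665, 0.3287, 0.2836]
eef_rot: [-180.0, 0.0, 89.9]
wrist_force: [0.7, -0.5, 0.0]
grip_width: 0.0551
grip_force: 0.0
```

```bash
python3 - <<'E'
from h import *
p,d=snap('side'); save(p,'s9.png',(150,110,350,300),3.1); s=bot.state(); print(s['time'],s['tool_pos'],s['qd'].round(2))
W=cloud('side',d).reshape(-1,3); W=W[~np.isnan(W[:,0])]
for n,c,h in(('bo',(.467,-.184),.127),('bb',(.588,-.174),.114),('to',(.609,.198),.117),('tb',(.4667,.329),.117),('amber',(.463,.222),.101),('drop',(.582,.081),.072),('green',(.4025,.010),.114)):
    q=W[(np.linalg.norm(W[:,:2]-c,axis=1)<.03)&(abs(W[:,2]-h)<.004)]; print(n,len(q),(q.mean(0)[:2]-c).round(4) if len(q) else '')
E
```

```text
45.6 [0.46648125 0.32876422 0.28372653] [ 0.05 -0.12 -0.02 -0.09 -0.01 -0.04  0.04]
bo 28 [-0.005   0.0043]
bb 22 [-0.0035  0.0091]
to 68 [-0.0014  0.0004]
tb 105 [-0.0001  0.0013]
amber 87 [-0.0006  0.0033]
drop 27 [-0.0015  0.0026]
green 56 [-0.0011  0.0027]
```

View pics/s9.png

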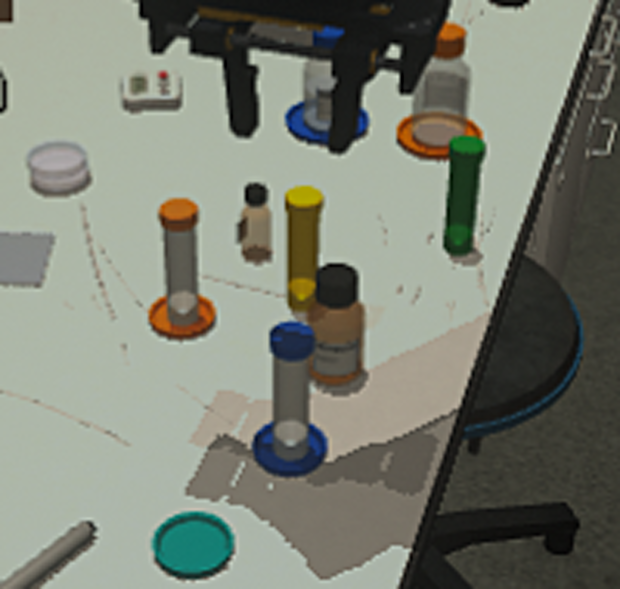

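All four stand upright in their dishes: tubes at (182,270) and (290,395), bottles at (325,90) and (440,95). The bystanders have not moved and the arm is clear, so I hand in.

```bash
python3 -c "from station import bot; print(bot.close_job())"
```

```text
the job is handed in; nothing more can be done
None
```

I stood the orange- and blue-capped bottles in their wide dishes and the tubes in their narrow ones, all upright, with both amber bottles left in place, and handed the job in at about 46 s; no verdict came back.

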